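# Tag the port manifold, find its loose bolt and hold that port's cap open

### The arm

A 7-joint arm with a two-finger parallel gripper is mounted at the origin on the work surface. World frame = base frame: x ahead of the robot, y to its left, z up, the work surface at z = 0. Lengths are in mm, angles in degrees, forces in N, time in s.
With the tool pointing down it reaches from about 400 to 850 mm from the base axis. Payload 4.5 kg.
Tool frame: the origin (TCP) lies at the very end of the fingers, on their centre line; the grasp point (between the pads) lies 19 mm behind it; z points along the fingers, y is the direction in which the jaws open and shut (so a half turn about z gives the same grasp; the last joint's range is limited). The gripper opens to 88 mm and grips with 3 to 60 N. Pads are 18 mm wide; open, the fingers measure 123 mm over their backs; the gripper's body (75 mm by 187 mm) begins 45 mm behind the grasp point.
Start: joints at [-64.469, 39.483, -11.15, 89.685, 9.013, 51.709, -12.324], TCP at [250.146, 572.785, 211.943] pointing down, gripper open.
Joint ranges: [-172.22, 172.22], [-26.19, 119.32], [-84.43, 86.54], [7.71, 146.69], [-57.33, 237.33], [2.42, 119.75], [-152.13, 152.13]. Speed limits (degrees/s): [147.25, 147.25, 180, 180, 180, 180, 180].

### API

Orientations are given as a 3x3 rotation matrix whose columns are the frame's x, y, z axes.
In Python, from workcell import monitor, eyes, order gives the robot as it stands.
- The arm moves only by the tool step_arm, never from a script. Its argument "moves" is a list of rows, each a list of 7 numbers: the shift along the tool's x, y, z scaled (see below), then the turn, a rotation vector about the tool's x, y, z scaled (see below), then the closure, from -1 (fully open) to 1 (shut). A call has 1 to 10 rows; each row shifts and turns the commanded pose from where the row before left it, along the tool's axes as they then stand; what a row does not reach is not made up. The controller multiplies each number of a shift by 0.03 m and each number of a turn by 0.1 rad. A row lasts 1/12 s, in which the tool goes at most 41.7 mm and 7.16 degrees, less where a joint would pass 70% of its speed; a pose out of reach is approached as far as the arm can. A call with a number of a shift or a turn outside -1 to 1 is refused whole. A call with a gripper value outside its range is refused whole. The fingers move at their own pace and stop on an object; "squeeze" is the grip in N (left out, the last holds). Time passes only in rows, so rows that do not move let the fingers close. It gives the time, the measured TCP pose, the force and the opening at its end, in the units of the state.
- monitor.state(): the state, without advancing time (a new reading comes with each control period).
- eyes.camera(name): name is "scene" or "top" or "wrist"; returns a dict with "img" (480x640x3 uint8, red, green, blue), "intrinsics" (3x3 intrinsics, pixels), "xyz" and "attitude" of the camera in the world; the wrist camera has in their place "mount" (4x4, takes a point from camera to tool coordinates, whose origin is the TCP and whose axes are the flange's). Camera axes: x right, y down, z forward; pixel columns grow to the right and rows downward; lengths in mm; the calibration is good to about 2 mm. A picture is of the moment at which its call begins: read the wrist's pose just before it. There is no depth.
- order.hand_in(): hands the job in, once; it reports no verdict.
The state is a dict: "time": time; "qpos": joint angles; "qd": joint speeds; "joint_torque": joint torques, N m; "ee_pos": TCP position; "tcp_rot": TCP orientation; "wrist_force": force on the tool from outside, world axes, zero at the start; "wrist_torque": the same for the moment, N m; "width": finger opening in mm.
Only numpy, scipy, OpenCV 4.12 (cv2) and the standard library are available. Lean on these libraries where they do the work, as an engineer would, in place of code of your own. Each camera call takes 0.05 s, during which the arm holds its last target. There are 200 camera calls.

### The job

Before opening a port, hook the tag hanger onto the rail a good hand's width away from the black band, slide it along the rail to the band without lifting it off, and let go of it there. Then tap the manifold's bolt heads from above until you find the loose one, which drops and stays down, take the pull bar of that port's cap and lift it well open (about 45 degrees or more). Finish while still holding this cap open; leave the other two caps shut and everything else where it is.

Things in the scene. Friction and masses are not known exactly. Their poses are not given: they have to be found in the camera images.
- hanger: loose steel tag hanger, an inverted J, 0.2 kg, 150 mm tall, in a fixed wooden stand (65 mm tall, 25 mm deep slot; lifts straight out). Origin level with its foot, z up, y along its width. Leg: 5 mm plate at x = +14 mm, 50 mm wide. Toe at x = -16.5 mm, 10 mm thick, z = 55 to 97 mm. Grip the black tab on top: 10 mm thick (x), 30 mm wide (y), centred on x = y = 0, z = 105 to 150 mm
- hanger_seat (a point): point under the hanger's crown, 95 mm above its foot, where the rail's centre line lies once it hangs; hanger axes. The mouth between leg and toe opens downward, is 23 mm wide in x and goes straight down over the rail, either way round; the toe ends 40 mm below this point, the leg 95 mm; grip the tab 37 mm above it
- rail: fixed horizontal round steel bar, 12 mm thick and 500 mm long, its centre line 190 mm above the table, on a post at each end, behind the manifold. Origin on the table under the bar's middle; y runs along the bar
- mark: the mark: a black band 16 mm wide round the rail, in its left half as the robot sees it. Origin on the rail's centre line in the middle of the band; y along the rail, z up
- manifold: fixed aluminium block 110 x 300 mm, top 60 mm above the table; three stations along its y (a at +100 mm, b 0, c -100 mm). Origin under its middle, x away from the robot. Each has a hexagonal bolt at x = -40 mm and behind it a hinged steel port cap 64 x 64 x 8 mm. The caps' hinge line runs along y at x = +48 mm, 66.5 mm up
- bolt_a (a joint): how far bolt a has gone down (m): 0 standing proud (head's top 79 mm above the table), 0.009 fully dropped. The one loose bolt slides down under a push of about 4 to 5 N and stays down; the two tight bolts give less than 1 mm. Which is loose changes and cannot be seen
- bolt_a_top (a point): middle of the top of bolt a's head (28 mm across, 10 mm thick); goes down with the bolt
- cap_a (a joint): opening angle of cap a (rad): 0 shut and level, at most 1.2; the cap (0.16 kg) falls shut if let go
- cap_a_bar (a point): middle of cap a's pull bar: round, 10 mm thick, 48 mm long along manifold y between two legs, at the cap's robot-side edge, 31 mm above it (101.5 mm above the table, shut). Shut it is 58 mm nearer the robot and 35 mm higher than the hinge line; opening swings it up and away from the robot. It can turn between fingers pinching it across manifold x
- bolt_b (a joint): how far bolt b has gone down (m): 0 standing proud (head's top 79 mm above the table), 0.009 fully dropped. The one loose bolt slides down under a push of about 4 to 5 N and stays down; the two tight bolts give less than 1 mm. Which is loose changes and cannot be seen
- bolt_b_top (a point): middle of the top of bolt b's head (28 mm across, 10 mm thick); goes down with the bolt
- cap_b (a joint): opening angle of cap b (rad): 0 shut and level, at most 1.2; the cap (0.16 kg) falls shut if let go
- cap_b_bar (a point): middle of cap b's pull bar: round, 10 mm thick, 48 mm long along manifold y between two legs, at the cap's robot-side edge, 31 mm above it (101.5 mm above the table, shut). Shut it is 58 mm nearer the robot and 35 mm higher than the hinge line; opening swings it up and away from the robot. It can turn between fingers pinching it across manifold x
- bolt_c (a joint): how far bolt c has gone down (m): 0 standing proud (head's top 79 mm above the table), 0.009 fully dropped. The one loose bolt slides down under a push of about 4 to 5 N and stays down; the two tight bolts give less than 1 mm. Which is loose changes and cannot be seen
- bolt_c_top (a point): middle of the top of bolt c's head (28 mm across, 10 mm thick); goes down with the bolt
- cap_c (a joint): opening angle of cap c (rad): 0 shut and level, at most 1.2; the cap (0.16 kg) falls shut if let go
- cap_c_bar (a point): middle of cap c's pull bar: round, 10 mm thick, 48 mm long along manifold y between two legs, at the cap's robot-side edge, 31 mm above it (101.5 mm above the table, shut). Shut it is 58 mm nearer the robot and 35 mm higher than the hinge line; opening swings it up and away from the robot. It can turn between fingers pinching it across manifold x
- jar: loose bystander, not to be disturbed: glass jar with brass cap, 72 mm across, 120 mm tall, origin under its middle
- tin: loose bystander, not to be disturbed: aluminium sample tin, 64 mm across, 50 mm tall, origin under its middle
- mortar: loose bystander, not to be disturbed: white ceramic bowl, 100 mm across, 50 mm tall, origin under its middle
- spanner: loose bystander, not to be disturbed: steel wrench lying flat, origin at its middle
- driver: loose bystander, not to be disturbed: screwdriver lying flat, origin at its middle
- beaker: loose bystander, not to be disturbed: clear beaker, 70 mm across, 85 mm tall, origin under its middle
- weight: loose bystander, not to be disturbed: brass weight, 44 mm across, 54 mm tall, origin under its middle
Mind the look-alikes: they are no part of the job. What is meant by the hanger is not red, and is the smaller of those in its own colour.

How it is judged:
By the outcome, as a careful person would: the job done as asked, in the order asked, and still so for the second after the job is handed in, while the arm keeps its last pose, push and grip.
It also fails if it takes over 72 s, if anything falls off the work surface, if the arm or the gripper's body presses on something with over 40 N, if the wrist force passes 120 N, or if a joint passes its speed limit or range.

## Working session

There is one attempt and no reset: what is moved stays moved. The work goes in short steps, Python scripts to look and compute and a tool call to move; the robot and the scene stay as the last step left them, time stands still between calls to the robot, and variables do not carry over. Pictures are saved under pics/ and viewed, about 8 in all and at most 12, crops included, and the job is handed in when it is done.

Besides the shell and the picture viewer there is one more tool, called after "Request:" by a JSON object that holds its "api" and its "payload". step_arm: Moves the arm, as the interface text tells. Shifts and turns lie within -1 to 1; 1 stands for 0.03 m of shift or 0.1 rad of turn. Its arguments: {"type":"object","properties":{"moves":{"type":"array","items":{"type":"array","items":{"type":"number","minimum":-1,"maximum":1}}},"squeeze":{"type":"number"}},"required":["moves"]}

```bash
mkdir -p pics; cat > h.py <<'E'
from workcell import monitor, eyes, order
import numpy as np, cv2
def save(n,f,crop=None,s=1):
    c=eyes.camera(n); im=c["img"][:,:,::-1]
    if crop: a,b,w,h=crop; im=im[b:b+h,a:a+w]
    cv2.imwrite("pics/"+f,cv2.resize(im,None,fx=s,fy=s,interpolation=cv2.INTER_CUBIC)); return c
def ray(c,u,v,R=None,t=None):
    R=np.array(c["attitude"]) if R is None else R; t=np.array(c["xyz"]) if t is None else t
    return t,R@np.linalg.inv(np.array(c["intrinsics"]))@[u,v,1]
def onz(c,u,v,z,**k):
    t,d=ray(c,u,v,**k); return t+d*(z-t[2])/d[2]
E
python3 - <<'E'
from h import *
for n in("scene","top"):
    c=save(n,n+"1.png"); print(n,np.array(c["intrinsics"]).tolist(),c["xyz"],np.array(c["attitude"]).round(4).tolist())
    np.save(n+".npy",{k:c[k] for k in("intrinsics","xyz","attitude")},allow_pickle=True)
s=monitor.state();print(s)
E
```

```text
scene [[500.9838759030104, 0.0, 319.43369283931435], [0.0, 500.9838759030104, 247.81125571574228], [0.0, 0.0, 1.0]] [974.63701701 684.17766396 968.11233296] [[-0.8602, 0.3625, -0.3588], [0.51, 0.6039, -0.6126], [-0.0054, -0.7099, -0.7043]]
top [[517.8274272205405, 0.0, 314.0127815512261], [0.0, 517.8274272205405, 242.14331669220712], [0.0, 0.0, 1.0]] [ 322.14766223  -56.14902047 1396.80465417] [[-0.0289, -0.9853, 0.1681], [-0.9996, 0.0295, 0.0012], [-0.0061, -0.168, -0.9858]]
{'time': 0.1, 'qpos': array([-64.46898972,  39.52929024, -11.14369899,  89.73835121,
         9.01321246,  51.71193094, -12.32489432]), 'qd': array([ 0.02309662, -0.11404387,  0.00277966, -0.10033315,  0.02022632,
       -0.03239374, -0.05423939]), 'joint_torque': array([-2.93262623e-03, -5.28500104e+01, -1.27133623e+00, -1.53837597e+01,
       -5.25423686e-02,  1.94693515e-03,  3.48064532e-05]), 'ee_pos': array([249.97412474, 572.15170274, 211.18231575]), 'tcp_rot': array([[-9.16422403e-01,  4.00212053e-01, -5.40044626e-04],
       [ 4.00212389e-01,  9.16420986e-01, -1.61864654e-03],
       [-1.52893629e-04, -1.69949651e-03, -9.99998544e-01]]), 'wrist_force': array([ 0.23175458,  0.33081937, -0.24700206]), 'wrist_torque': array([0.03091131, 0.00565389, 0.00624197]), 'width': 88.0191170546406}
```

View pics/scene1.png

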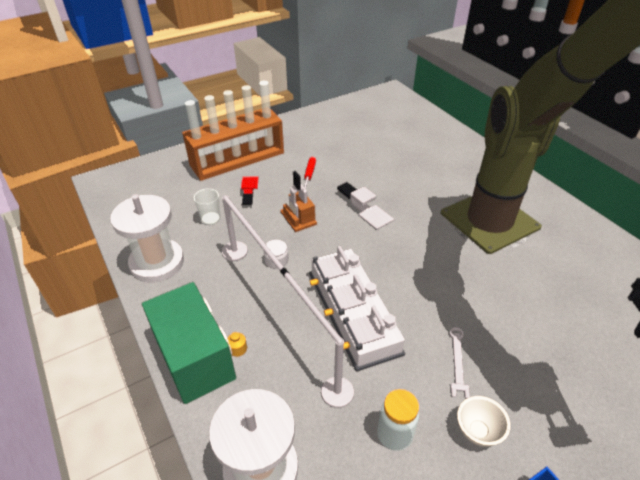

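View pics/top1.png

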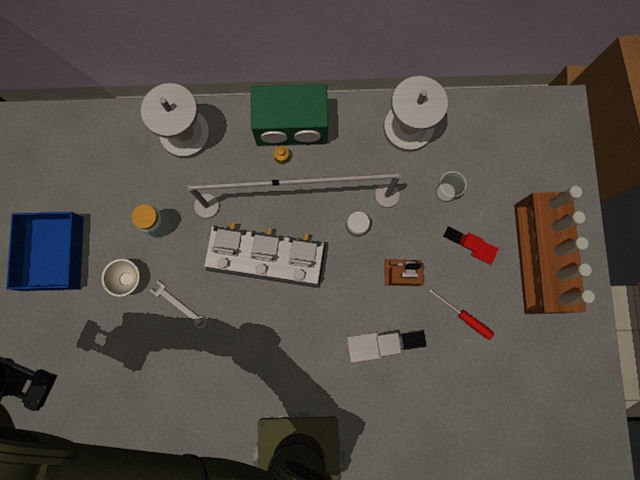

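The scene view shows the rail, its band at about (284,271), the manifold and the stand with a black tab at about (297,180). In the top view the stand is at (405,271), the band at (276,183) and the bolts at about (223,263), (261,269) and (300,274). Next I'll enlarge both.

```bash
python3 - <<'E'
from h import *
a=cv2.imread("pics/top1.png")[165:300,180:440]; cv2.imwrite("pics/t2.png",cv2.resize(a,None,fx=3,fy=3,interpolation=cv2.INTER_CUBIC))
a=cv2.imread("pics/scene1.png")[150:400,215:415]; cv2.imwrite("pics/s2.png",cv2.resize(a,None,fx=2.4,fy=2.4,interpolation=cv2.INTER_CUBIC))
E
```

```text
(no output)
```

View pics/t2.png

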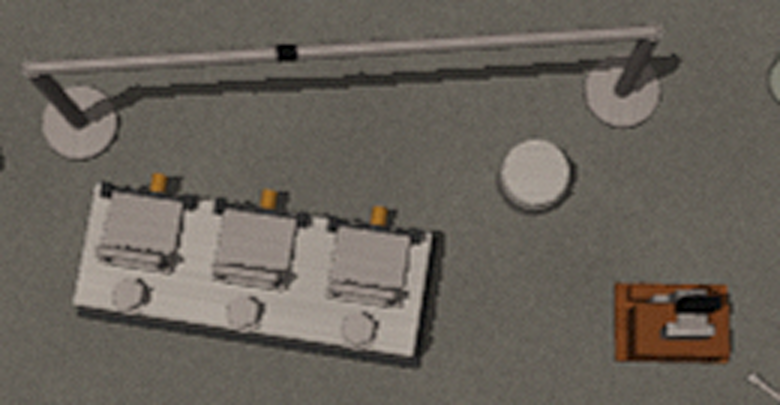

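View pics/s2.png

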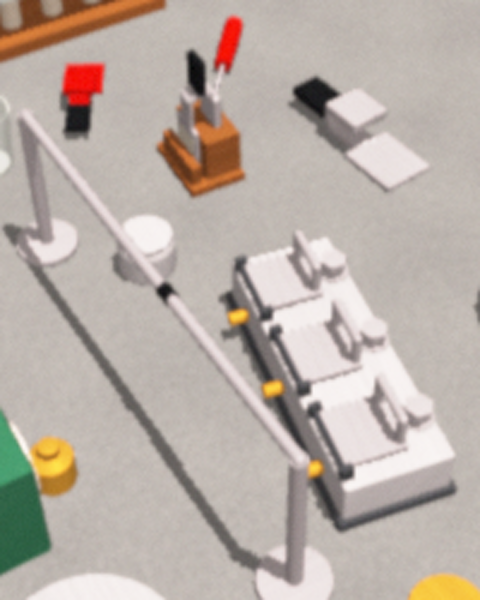

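```bash
python3 - <<'E'
from h import *
T=np.load("top.npy",allow_pickle=True).item();S=np.load("scene.npy",allow_pickle=True).item()
def t(u,v,z): return onz(T,180+u/3,165+v/3,z).round(1)
def s(u,v,z): return onz(S,215+u/2.4,150+v/2.4,z).round(1)
for n,u,v in(("L",30,68),("R",655,32),("band",287,52)): print(n,t(u,v,190))
for n,u,v in(("R",23,114),("L",300,460),("band",166,291)): print("s",n,s(u,v,190))
for u,v in((130,293),(245,312),(359,328)): print("bolt",t(u,v,79))
for u,v in((418,406),(373,330),(332,262)): print("s bolt",s(u,v,79))
for u,v in((100,185),(437,232),(415,357),(77,305)): print("man",t(u,v,60))
for u,v in((140,250),(252,271),(366,290)): print("bar",t(u,v,101))
for u,v in((677,296),(720,296),(700,297)): print("tab",t(u,v,190))
for u,v in((190,53),(194,56),(198,58)): print("s tab",s(u,v,190))
for u,v in((615,283),(730,283),(730,360),(615,360)): print("stand",t(u,v,10))
E
```

```text
L [670.1 240.3 190. ]
R [ 684.6 -262.9  190. ]
band [677.   33.5 190. ]
s R [ 688.6 -263.6  190. ]
s L [671.6 239.6 190. ]
s band [677.7  29.5 190. ]
bolt [500.4 179.7  79. ]
bolt [481.2  81.4  79. ]
bolt [464.6 -15.5  79. ]
s bolt [503.8 181.7  79. ]
s bolt [486.7  85.1  79. ]
s bolt [470.3 -12.   79. ]
man [599.4 209.5  60. ]
man [548.7 -85.   60. ]
man [440.2 -62.5  60. ]
man [493.9 229.   60. ]
bar [533.8 167.3 101. ]
bar [513.1  72.8 101. ]
bar [494.1 -22.9 101. ]
tab [ 470.3 -268.1  190. ]
tab [ 469.3 -301.6  190. ]
tab [ 469. -286.  190.]
s tab [ 491.9 -267.2  190. ]
s tab [ 490.8 -260.2  190. ]
s tab [ 488.8 -254.8  190. ]
stand [ 505.9 -244.7   10. ]
stand [ 502.8 -348.    10. ]
stand [ 433.6 -343.5   10. ]
stand [ 436.6 -241.1   10. ]
```

Rail and manifold agree in both views, but the tab does not. I'll move over towards the hanger and check it with the wrist camera.

Request:
{"api": "step_arm", "payload": {"moves": [[-1,-0.315,-0.25,0,0,0.396,-1],[-1,-0.315,-0.25,0,0,0.396,-1],[-1,-0.315,-0.25,0,0,0.396,-1],[-1,-0.315,-0.25,0,0,0.396,-1],[-1,-0.315,-0.25,0,0,0.396,-1],[-1,-0.315,-0.25,0,0,0.396,-1],[-1,-0.315,-0.25,0,0,0.396,-1],[-1,-0.315,-0.25,0,0,0.396,-1],[-1,-0.315,-0.25,0,0,0.396,-1],[-1,-0.315,-0.25,0,0,0.396,-1]]}}

```text
time: 0.93
ee_pos: [446.2, 327.3, 286.9]
tcp_rot: [[-0.69, 0.724, -0.0], [0.724, 0.69, -0.0], [0.0, -0.001, -1.0]]
wrist_force: [-0.0, -0.2, -0.3]
width: 88.0
```

Request:
{"api": "step_arm", "payload": {"moves": [[-1,-0.315,-0.1,0,0,0.396,-1],[-1,-0.315,-0.1,0,0,0.396,-1],[-1,-0.315,-0.1,0,0,0.396,-1],[-1,-0.315,-0.1,0,0,0.396,-1],[-1,-0.315,-0.1,0,0,0.396,-1],[-1,-0.315,-0.1,0,0,0.396,-1],[-1,-0.315,-0.1,0,0,0.396,-1],[-1,-0.315,-0.1,0,0,0.396,-1],[-1,-0.315,-0.1,0,0,0.396,-1],[-1,-0.315,-0.1,0,0,0.396,-1]]}}

```text
time: 1.77
ee_pos: [531.7, 27.0, 316.7]
tcp_rot: [[-0.357, 0.934, -0.001], [0.934, 0.357, 0.0], [0.0, -0.001, -1.0]]
wrist_force: [-0.2, 0.2, 0.1]
width: 88.0
```

Request:
{"api": "step_arm", "payload": {"moves": [[-1,-0.315,0,0,0,0.396,-1],[-1,-0.315,0,0,0,0.396,-1],[-1,-0.315,0,0,0,0.396,-1],[-1,-0.315,0,0,0,0.396,-1],[-1,-0.315,0,0,0,0.396,-1],[-1,-0.315,0,0,0,0.396,-1],[-1,-0.315,0,0,0,0.396,-1],[-1,-0.315,0,0,0,0.396,-1],[0,0,0,0,0,0,-1],[0,0,0,0,0,0,-1]]}}

```text
time: 2.6
ee_pos: [511.5, -223.4, 316.5]
tcp_rot: [[-0.046, 0.999, -0.001], [0.999, 0.046, -0.0], [-0.0, -0.001, -1.0]]
wrist_force: [0.0, 0.2, -0.2]
width: 87.7
```

```bash
cat >> h.py <<'E'
def wcam(f=None,crop=None,s=1):
    st=monitor.state(); c=save("wrist",f,crop,s); M=np.array(c["mount"]); A=np.array(st["tcp_rot"]); p=np.array(st["ee_pos"])
    c["attitude"]=A@M[:3,:3]; c["xyz"]=A@M[:3,3]+p; np.save("w.npy",{k:c[k] for k in("intrinsics","xyz","attitude")},allow_pickle=True); return c
def st():
    s=monitor.state(); R=np.array(s["tcp_rot"]); print("t",s["time"],"p",np.round(s["ee_pos"],1),"y az",np.degrees(np.arctan2(R[1,1],R[0,1])).round(2),"z",R[:,2].round(4),"F",np.round(s["wrist_force"],1),"w",round(s["width"],1),"q",np.round(s["qpos"]))
    return s,R,np.array(s["ee_pos"])
def to(*tgt):
    s,R,p=st(); print("tool shift/30:",(R.T@(np.array(tgt)-p)/30).round(3))
def load(n): return np.load(n+".npy",allow_pickle=True).item()
def tri(*obs):
    A=np.zeros((3,3));b=np.zeros(3)
    for c,u,v in obs:
        t,d=ray(c,u,v);d=d/np.linalg.norm(d);P=np.eye(3)-np.outer(d,d);A+=P;b+=P@t
    x=np.linalg.solve(A,b); return x.round(1),[round(float(np.linalg.norm(np.cross(x-ray(c,u,v)[0],ray(c,u,v)[1]/np.linalg.norm(ray(c,u,v)[1])))),1) for c,u,v in obs]
E
python3 - <<'E'
from h import *
st(); c=wcam("w1.png"); print(c["xyz"],np.array(c["attitude"]).round(3),np.array(c["mount"]).round(3),c["intrinsics"])
E
```

```text
t 2.6 p [ 511.5 -223.4  316.5] y az 2.63 z [-1.2e-03 -4.0e-04 -1.0e+00] F [ 0.   0.2 -0.2] w 87.7 q [14. 28.  7. 94. -4. 59. 25.]
[ 506.98304255 -155.04257892  489.53166059] [[ 0.999  0.044  0.011]
 [ 0.046 -0.962 -0.27 ]
 [-0.001  0.27  -0.963]] [[  -0.      -0.963   -0.27    68.403]
 [   1.      -0.      -0.      -1.597]
 [   0.      -0.27     0.963 -173.079]
 [   0.       0.       0.       1.   ]] [[376.79480246   0.         321.17318311]
 [  0.         376.79480246 240.39135998]
 [  0.           0.           1.        ]]
```

View pics/w1.png

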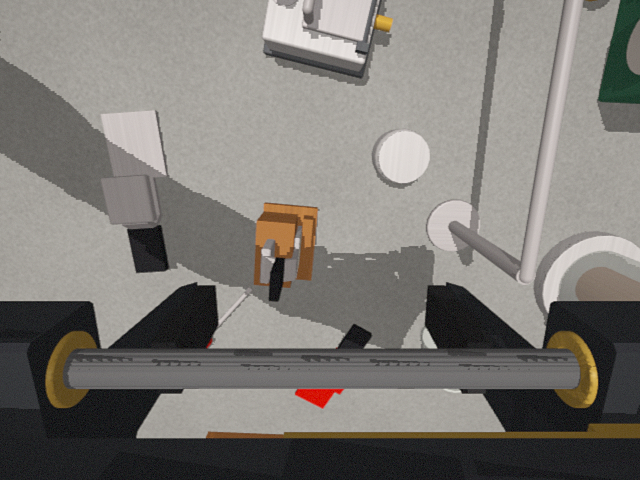

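The stand is at about (287,245) and the tab at about (277,275). I'll enlarge that part to get the tab's edges.

```bash
python3 - <<'E'
from h import *
a=cv2.imread("pics/w1.png")[190:310,230:340]; cv2.imwrite("pics/w2.png",cv2.resize(a,None,fx=5,fy=5,interpolation=cv2.INTER_CUBIC))
E
```

```text
(no output)
```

View pics/w2.png

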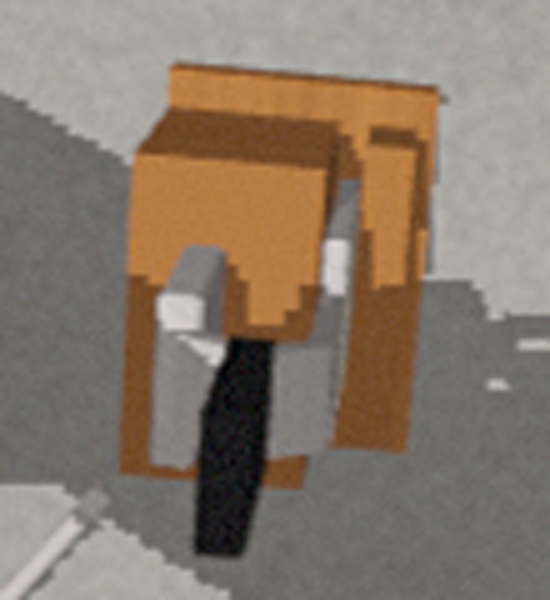

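```bash
python3 - <<'E'
from h import *
T,S,W=load("top"),load("scene"),load("w")
t=(T,180+721/3,165+298/3);s=(S,215+191/2.4,150+52/2.4);w=(W,230+220/5,190+552/5)
print(tri(t,w),tri(s,w),tri(t,s),tri(t,s,w))
def ww(u,v,z): return onz(W,230+u/5,190+v/5,z).round(1)
for z in(165,175,185,190):print(z,"far edge L,R",ww(195,552,z),ww(243,552,z))
for z in (65,60): print("block top",ww(135,155,z),ww(328,165,z))
for z in (0,5): print("base",ww(175,65,z),ww(440,90,z),ww(408,450,z))
for z in(137,122,112,95): print("toe top",z,ww(160,293,z),ww(203,293,z),"leg",ww(325,265,z),ww(347,265,z))
E
```

```text
(array([ 470. , -306.6,  165.8]), [0.9, 0.9]) (array([ 468.2, -311. ,  155. ]), [0.1, 0.1]) (array([ 470.8, -308.2,  158. ]), [1.0, 1.0]) (array([ 470. , -308.7,  158. ]), [1.6, 0.9, 1.6])
165 far edge L,R [ 464.6 -306.5  165. ] [ 473.6 -306.1  165. ]
175 far edge L,R [ 465.9 -301.9  175. ] [ 474.6 -301.5  175. ]
185 far edge L,R [ 467.2 -297.2  185. ] [ 475.7 -296.8  185. ]
190 far edge L,R [ 467.9 -294.9  190. ] [ 476.2 -294.5  190. ]
block top [ 436.9 -254.2   65. ] [ 481.4 -254.5   65. ]
block top [ 436.1 -255.4   60. ] [ 481.1 -255.7   60. ]
base [ 436.7 -244.7    0. ] [ 506.5 -248.1    0. ] [ 502.  -349.9    0. ]
base [ 437.4 -243.7    5. ] [ 506.5 -247.2    5. ] [ 502.  -347.9    5. ]
toe top 137 [ 453.7 -264.8  137. ] [ 462.1 -264.4  137. ] leg [ 485.7 -257.6  137. ] [ 490.  -257.4  137. ]
toe top 122 [ 451.4 -269.5  122. ] [ 460.1 -269.1  122. ] leg [ 484.8 -262.   122. ] [ 489.3 -261.8  122. ]
toe top 112 [ 449.9 -272.6  112. ] [ 458.9 -272.2  112. ] leg [ 484.2 -264.9  112. ] [ 488.8 -264.7  112. ]
toe top 95 [ 447.3 -277.9   95. ] [ 456.7 -277.5   95. ] leg [ 483.2 -269.8   95. ] [ 488.  -269.6   95. ]
```

Triangulation puts the hanger at about (470, -295), yaw about -2.3°, with the tab top near z=162. I'll move over it and descend.

Request:
{"api": "step_arm", "payload": {"moves": [[-0.773,-0.498,0,0,0,0,-1],[-0.773,-0.498,0,0,0,0,-1],[-0.773,-0.498,0,0,0,0,-1],[0,0,0.8,0,0,0.86,-1],[0,0,0.8,0,0,0,-1],[0,0,0.8,0,0,0,-1],[0,0,0.8,0,0,0,-1],[0,0,0.6,0,0,0,-1],[0,0,0.5,0,0,0,-1],[0,0,0,0,0,0,-1]]}}

```text
time: 3.48
ee_pos: [470.5, -289.7, 185.0]
tcp_rot: [[0.032, 0.999, -0.005], [0.999, -0.032, 0.004], [0.004, -0.005, -1.0]]
wrist_force: [-0.4, 0.3, -0.1]
width: 87.8
```

```bash
python3 - <<'E'
from h import *
to(470,-295,131); c=wcam("w3.png",(220,200,240,180),3)
E
```

```text
t 3.4833 p [ 470.5 -289.7  185. ] y az -1.84 z [-0.005   0.0044 -1.    ] F [-0.4  0.3 -0.1] w 87.8 q [ 23.  36.   7. 104.  -6.  40.  31.]
tool shift/30: [-1.850e-01 -1.000e-03  1.798e+00]
```

View pics/w3.png

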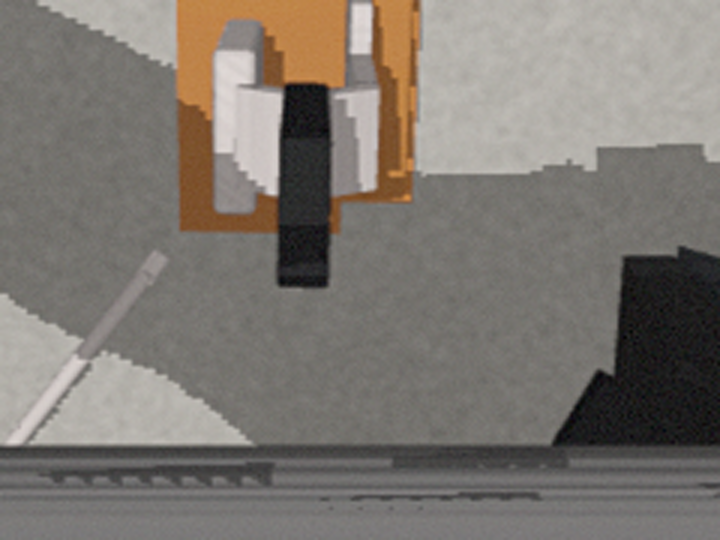

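The tab's top face runs from about (306,137) to (303,270) in this crop.

```bash
python3 - <<'E'
from h import *
W=load("w")
def ww(u,v,z): return onz(W,220+u/3,200+v/3,z).round(1)
for z in(158,163,168,190): print(z,[ww(*q,z) for q in((280,137),(330,137),(278,263),(328,263),(278,287),(328,287))])
T,S=load("top"),load("scene")
print(tri((W,220+303/3,200+287/3),(T,180+721/3,165+298/3)))
print("toe/leg",[ww(*q,115) for q in((214,50),(253,50),(373,190),(215,213))])
E
```

```text
158 [array([ 464.8, -280.2,  158. ]), array([ 474. , -280.4,  158. ]), array([ 463.4, -305.1,  158. ]), array([ 473. , -305.4,  158. ]), array([ 463.3, -310.1,  158. ]), array([ 472.8, -310.3,  158. ])]
163 [array([ 464.9, -278.7,  163. ]), array([ 473.9, -279. ,  163. ]), array([ 463.7, -303. ,  163. ]), array([ 472.9, -303.3,  163. ]), array([ 463.5, -307.9,  163. ]), array([ 472.8, -308.1,  163. ])]
168 [array([ 465.1, -277.3,  168. ]), array([ 473.9, -277.5,  168. ]), array([ 463.9, -301. ,  168. ]), array([ 472.9, -301.3,  168. ]), array([ 463.7, -305.7,  168. ]), array([ 472.8, -305.9,  168. ])]
190 [array([ 465.9, -270.9,  190. ]), array([ 473.7, -271.1,  190. ]), array([ 464.8, -291.9,  190. ]), array([ 472.8, -292.1,  190. ]), array([ 464.6, -296. ,  190. ]), array([ 472.7, -296.3,  190. ])]
(array([ 469.2, -305.9,  169.4]), [1.2, 1.2])
toe/leg [array([ 449.5, -272.3,  115. ]), array([ 458. , -272.6,  115. ]), array([ 483.8, -305.8,  115. ]), array([ 447.7, -310.2,  115. ])]
```

Request:
{"api": "step_arm", "payload": {"moves": [[-0.06,-0.03,0.6,0,0,0.05,-1],[-0.06,-0.02,0.6,0,0,0.05,-1],[0,0,0.4,0,0,0,-1],[0,0,0.2,0,0,0,-1],[0,0,0,0,0,0,1],[0,0,0,0,0,0,1],[0,0,0,0,0,0,1],[0,0,0,0,0,0,1],[0,0,0,0,0,0,1],[0,0,0,0,0,0,1]], "squeeze": 30}}

```text
time: 4.37
ee_pos: [470.0, -296.7, 134.4]
tcp_rot: [[0.046, 0.999, 0.001], [0.999, -0.046, -0.0], [-0.0, 0.001, -1.0]]
wrist_force: [0.8, 0.2, 0.3]
width: 50.2
```

Request:
{"api": "step_arm", "payload": {"moves": [[0,0,0,0,0,0,1],[0,0,0,0,0,0,1],[0,0,0,0,0,0,1],[0,0,0,0,0,0,1]]}}

```text
time: 4.7
ee_pos: [469.7, -296.5, 133.9]
tcp_rot: [[0.046, 0.999, -0.0], [0.999, -0.046, 0.0], [0.0, -0.0, -1.0]]
wrist_force: [0.2, 0.9, -0.9]
width: 23.5
```

Request:
{"api": "step_arm", "payload": {"moves": [[0,0,0,0,0,0,1],[0,0,0,0,0,0,1],[0,0,0,0,0,0,1],[0,0,0,0,0,0,1],[0,0,-0.2,0,0,0,1],[0,0,-0.4,0,0,0,1],[0,0,-0.6,0,0,0,1],[0,0,-0.8,0,0,0,1],[0,0,-0.8,0,0,0,1],[0,0,-0.8,0,0,0,1]]}}

```text
time: 5.53
ee_pos: [469.5, -296.5, 243.3]
tcp_rot: [[0.046, 0.999, -0.0], [0.999, -0.046, 0.0], [0.0, -0.0, -1.0]]
wrist_force: [-0.3, 0.2, -0.5]
width: 0.6
```

Request:
{"api": "step_arm", "payload": {"moves": [[0,0,-0.8,0,0,0,1],[0,0,-0.8,0,0,0,1],[0,0,-0.8,0,0,0,1],[0,0,-0.7,0,0,0,1],[0,0,-0.6,0,0,0,1],[0,0,0,0,0,0,1],[0,0,0,0,0,0,1]]}}

```text
time: 6.12
ee_pos: [469.9, -296.7, 353.7]
tcp_rot: [[0.046, 0.999, 0.002], [0.999, -0.046, -0.001], [-0.001, 0.002, -1.0]]
wrist_force: [0.6, 0.2, -0.2]
width: 0.6
```

```bash
python3 - <<'E'
from h import *
st(); c=wcam("w4.png",(160,150,320,240),2.5); save("scene","s4.png",(200,60,240,180),3)
E
```

```text
t 6.1167 p [ 469.9 -296.7  353.7] y az -2.63 z [ 1.9e-03 -9.0e-04 -1.0e+00] F [ 0.6  0.2 -0.2] w 0.6 q [22. 26.  9. 90. -5. 64. 30.]
```

View pics/s4.png

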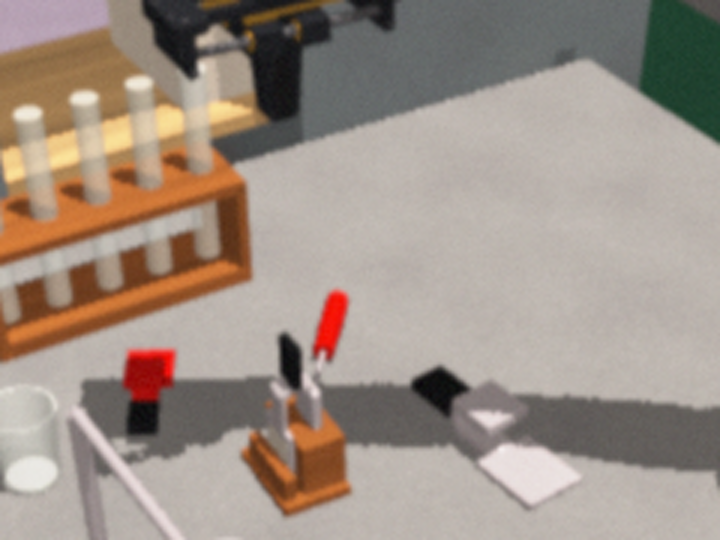

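The gripper closed to 0.6 mm, so it missed, and the hanger is undisturbed. I'll recompute its height using the wrist views from different heights.

```bash
python3 - <<'E'
from h import *
import numpy as np
W3=load("w")  # now w4 pose
im=cv2.imread("pics/w4.png"); im=cv2.resize(im,(320,240),interpolation=cv2.INTER_AREA)
m=(im.max(2)<45).astype(np.uint8)
n,l,s,c=cv2.connectedComponentsWithStats(m)
for i in range(1,n):
    if s[i][4]>30: print(s[i]+[160,150,0,0,0],c[i]+[160,150])
cv2.imwrite("pics/w4c.png",cv2.resize(im[20:140,60:260],None,fx=4,fy=4,interpolation=cv2.INTER_CUBIC))
for z in(120,130,140,150,163):
  K=np.array(W3["intrinsics"]);R=np.array(W3["attitude"])
  for y in(-278,-308):
    p=R.T@(np.array([469,y,z])-W3["xyz"]); q=K@p; print(z,y,(q[:2]/q[2]).round(1))
E
```

```text
[ 168  178   40   47 1301] [188.22674865 201.83243659]
[317 185   8   6  37] [320.81081081 187.05405405]
[377 261  31  34 597] [392.0201005  277.92629816]
[ 160  283  160  101 5848] [252.37431601 320.20554036]
[ 323  283  157   81 5750] [389.61773913 320.09113043]
120 -278 [320.5 182.6]
120 -308 [321.8 210.1]
130 -278 [320.5 183.8]
130 -308 [321.8 211.9]
140 -278 [320.5 185. ]
140 -308 [321.8 213.8]
150 -278 [320.5 186.3]
150 -308 [321.9 215.7]
163 -278 [320.5 188.1]
163 -308 [321.9 218.5]
```

View pics/w4c.png

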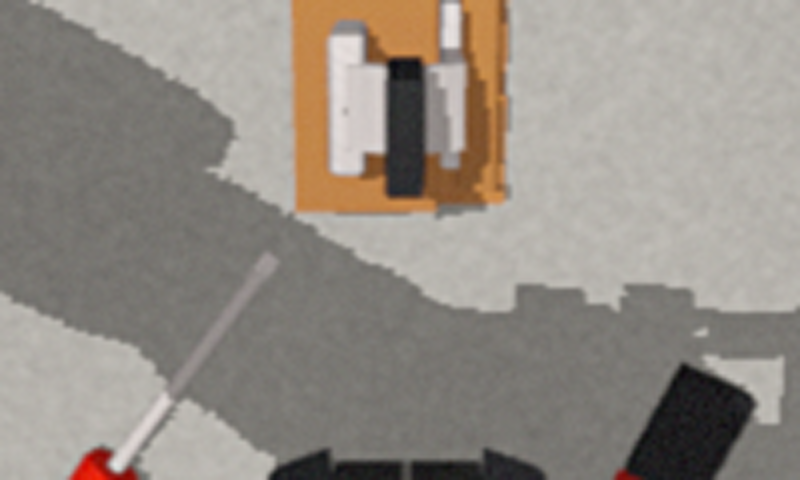

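```bash
python3 - <<'E'
from h import *
W4=load("w"); M=np.array([[0,-.963,-.27,68.403],[1,0,0,-1.597],[0,-.27,.963,-173.079]])
def W(R,p): R=np.array(R);return dict(intrinsics=W4["intrinsics"],attitude=R@M[:,:3],xyz=R@M[:,3]+p)
W3=W([[.032,.999,-.005],[.999,-.032,.004],[.004,-.005,-1]],[470.5,-289.7,185]); W1=W([[-.046,.999,-.001],[.999,.046,0],[0,-.001,-1]],[511.5,-223.4,316.5])
T=load("top")
n3=(W3,220+305/3,200+137/3);n4=(W4,220+404/4,170+78/4);f4=(W4,220+404/4,170+197/4)
print("near",tri(n3,n4));
for v in(225,263,287): print(v,"far",tri((W3,220+303/3,200+v/3),f4))
print("w1-w4 far",tri((W1,274,300.6),f4),"t",tri((T,180+721/3,165+298/3),f4))
# calibration check: driver tip / stand base corner z
print("base corner z w4 u295 v211",tri((W4,220+295/4,170+212/4),(W3,220+180/3,200+232/3)))
print("toe far", tri((W3,220+235/3,200+213/3),(W4,220+345/4,170+175/4)),"toe near",tri((W3,220+234/3,200+50/3),(W4,220+347/4,170+35/4)))
E
```

```text
near (array([ 469.4, -279.9,  159.5]), [0.0, 0.0])
225 far (array([ 467.2, -327.2,   79.4]), [0.1, 0.1])
263 far (array([ 467.8, -315. ,  134.5]), [0.0, 0.0])
287 far (array([ 468. , -309.5,  159.6]), [0.0, 0.0])
w1-w4 far (array([ 468.2, -310.1,  157.3]), [0.3, 0.3]) t (array([ 468.2, -303.3,  186.5]), [0.3, 0.3])
base corner z w4 u295 v211 (array([ 432.8, -333.5,   65.4]), [0.0, 0.0])
toe far (array([ 451.1, -314.9,  102.4]), [0.1, 0.1]) toe near (array([ 453.4, -274.8,  104.5]), [0.4, 0.4])
```

Four views agree on a tab top at z≈160, centred at (468.7, -294.7). That means the tab slipped from a shallow grip. I'll grip deeper and check the width before lifting.

Request:
{"api": "step_arm", "payload": {"moves": [[0,0,0.5,0,0,0,-1],[0.07,-0.03,1,0,0,0,-1],[0,0,1,0,0,0,-1],[0,0,1,0,0,0,-1],[0,0,1,0,0,0,-1],[0,0,1,0,0,0,-1],[0,0,0.9,0,0,0,-1],[0,0,0.6,0,0,0,-1],[0,0,0.4,0,0,0,-1],[0,0,0.3,0,0,0,-1]]}}

```text
time: 7.05
ee_pos: [467.2, -293.4, 119.2]
tcp_rot: [[0.046, 0.999, -0.004], [0.999, -0.046, 0.002], [0.002, -0.004, -1.0]]
wrist_force: [-0.7, 0.1, 0.4]
width: 64.8
```

Request:
{"api": "step_arm", "payload": {"moves": [[0,0,0,0,0,0,-1],[0,0,0,0,0,0,1],[0,0,0,0,0,0,1],[0,0,0,0,0,0,1],[0,0,0,0,0,0,1],[0,0,0,0,0,0,1],[0,0,0,0,0,0,1],[0,0,0,0,0,0,1],[0,0,0,0,0,0,1],[0,0,0,0,0,0,1]], "squeeze": 40}}

```text
time: 7.88
ee_pos: [469.0, -294.4, 121.9]
tcp_rot: [[0.046, 0.999, 0.0], [0.999, -0.046, 0.0], [0.0, 0.0, -1.0]]
wrist_force: [0.2, -0.0, 0.3]
width: 15.7
```

Request:
{"api": "step_arm", "payload": {"moves": [[0,0,0,0,0,0,1],[0,0,0,0,0,0,1],[0,0,0,0,0,0,1],[0,0,0,0,0,0,1],[0,0,0,0,0,0,1],[0,0,0,0,0,0,1]]}}

```text
time: 8.38
ee_pos: [468.9, -294.4, 121.8]
tcp_rot: [[0.046, 0.999, -0.0], [0.999, -0.046, 0.0], [0.0, -0.0, -1.0]]
wrist_force: [-0.1, -0.2, -0.2]
width: 9.3
```

Width is 9.3 mm, so the tab is gripped. Lifting.

Request:
{"api": "step_arm", "payload": {"moves": [[0,0,-0.15,0,0,0,1],[0,0,-0.3,0,0,0,1],[0,0,-0.4,0,0,0,1],[0,0,-0.5,0,0,0,1],[0,0,-0.6,0,0,0,1],[0,0,-0.7,0,0,0,1],[0,0,-0.7,0,0,0,1],[0,0,-0.7,0,0,0,1],[0,0,-0.7,0,0,0,1],[0,0,-0.7,0,0,0,1]]}}

```text
time: 9.22
ee_pos: [468.4, -294.2, 287.2]
tcp_rot: [[0.046, 0.999, 0.0], [0.999, -0.046, 0.0], [0.0, 0.0, -1.0]]
wrist_force: [0.3, 0.4, -2.4]
width: 9.5
```

Request:
{"api": "step_arm", "payload": {"moves": [[0,0,-0.7,0,0,0,1],[0,0,-0.7,0,0,0,1],[0,0,-0.5,0,0,0,1],[0,0,-0.4,0,0,0,1],[0,0,-0.2,0,0,0,1],[0,0,0,0,0,0,1],[0,0,0,0,0,0,1]]}}

```text
time: 9.8
ee_pos: [468.5, -294.2, 360.2]
tcp_rot: [[0.046, 0.999, -0.0], [0.999, -0.046, 0.0], [0.0, -0.0, -1.0]]
wrist_force: [-0.2, -0.2, -2.5]
width: 9.4
```

```bash
python3 - <<'E'
from h import *
to(681,-120,345)
c=wcam("w5.png")
T=load("top");S=load("scene");W=load("w")
# rail points
for a in ((30,68),(655,32),(287,52)): pass
print(tri((T,180+30/3,165+68/3),(S,215+300/2.4,150+460/2.4)),tri((T,180+655/3,165+32/3),(S,215+23/2.4,150+114/2.4)),tri((T,180+287/3,165+52/3),(S,215+166/2.4,150+291/2.4)))
E
```

```text
t 9.8 p [ 468.5 -294.2  360.2] y az -2.63 z [-4.e-04  4.e-04 -1.e+00] F [-0.2 -0.2 -2.5] w 9.4 q [21. 25. 10. 90. -5. 65. 29.]
tool shift/30: [6.126 6.81  0.507]
(array([670.8, 239.9, 189.6]), [0.8, 0.8]) (array([ 686.7, -264.2,  188.2]), [1.7, 1.7]) (array([677.6,  32.5, 192.4]), [1.4, 1.4])
```

View pics/w5.png

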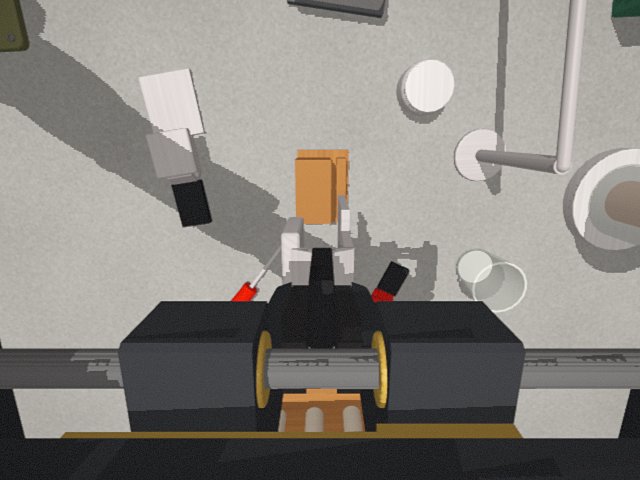

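The hanger is held firmly, with a 2.5 N load and 9.4 mm width. Now over the rail, about 150 mm right of the band.

Request:
{"api": "step_arm", "payload": {"moves": [[0.4,0.44,0,0,0,0,1],[0.7,0.774,0,0,0,0,1],[0.8,0.884,0,0,0,0,1],[0.8,0.884,0,0,0,0,1],[0.8,0.884,0,0,0,0,1],[0.8,0.884,0,0,0,0,1],[0.8,0.884,0,0,0,0,1],[0.6,0.663,0,0,0,0,1],[0.39,0.431,0.1,0,0,0,1],[0.1,0.11,0.1,0,0,-0.77,1]]}}

```text
time: 10.68
ee_pos: [684.3, -113.4, 351.7]
tcp_rot: [[-0.037, 0.999, -0.002], [0.999, 0.037, 0.003], [0.003, -0.002, -1.0]]
wrist_force: [-0.7, 0.2, -1.7]
width: 9.5
```

Request:
{"api": "step_arm", "payload": {"moves": [[0,0,0,0,0,0,1],[0,0,0,0,0,0,1],[0,0,0,0,0,0,1]]}}

```text
time: 10.93
ee_pos: [681.5, -119.5, 354.0]
tcp_rot: [[-0.028, 1.0, -0.002], [1.0, 0.028, -0.001], [-0.001, -0.002, -1.0]]
wrist_force: [-0.1, -0.4, -1.2]
width: 9.4
```

```bash
python3 - <<'E'
from h import *
to(682,-118,345)
c=wcam("w6.png"); W=load("w")
K=np.array(W["intrinsics"]);R=W["attitude"]
def pj(p): q=K@(R.T@(np.array(p)-W["xyz"])); return (q[:2]/q[2]).round(1)
for y in(-60,-30,0,32,60): print(y,pj([671+(240-y)*.0308,y,190]))
g=c["img"].max(2)
# rail bright band rows: print row profiles
for v in range(0,200,12):
    x=pj([0,0,0]); row=g[v].astype(int); print(v,row[280:372:3].tolist())
E
```

```text
t 10.9333 p [ 681.5 -119.5  354. ] y az 1.61 z [-1.5e-03 -7.0e-04 -1.0e+00] F [-0.1 -0.4 -1.2] w 9.4 q [ 3. 39.  8. 64. -5. 77. 11.]
tool shift/30: [0.051 0.019 0.299]
-60 [323.8 145.3]
-30 [323.8 108.8]
0 [323.7  70.3]
32 [323.7  26.9]
60 [323.7 -13.1]
0 [173, 175, 178, 176, 172, 166, 170, 174, 174, 175, 175, 166, 186, 208, 220, 191, 149, 175, 173, 175, 113, 113, 111, 175, 169, 179, 173, 177, 173, 173, 175]
12 [177, 175, 176, 176, 178, 173, 181, 174, 178, 175, 173, 171, 178, 148, 126, 141, 150, 178, 178, 173, 113, 109, 111, 176, 173, 172, 174, 173, 170, 174, 174]
24 [167, 176, 181, 177, 173, 179, 177, 177, 172, 177, 180, 77, 43, 49, 53, 46, 32, 165, 179, 183, 117, 113, 107, 179, 175, 177, 182, 176, 177, 176, 173]
36 [178, 171, 169, 176, 177, 176, 175, 178, 172, 179, 180, 77, 147, 162, 199, 201, 119, 160, 179, 165, 117, 117, 112, 176, 180, 178, 177, 178, 173, 175, 173]
48 [175, 182, 177, 172, 175, 174, 177, 179, 175, 174, 180, 185, 184, 210, 223, 194, 148, 178, 174, 163, 114, 114, 117, 180, 182, 186, 178, 174, 165, 178, 174]
60 [170, 178, 171, 176, 176, 178, 173, 173, 178, 172, 175, 
[... 1156 characters left out ...]
 119, 122, 115, 185, 180, 183, 183, 178, 180, 182, 185, 183]
156 [180, 181, 182, 176, 175, 184, 186, 174, 171, 177, 175, 183, 181, 211, 220, 194, 152, 181, 181, 122, 117, 115, 185, 176, 183, 184, 184, 180, 178, 188, 181]
168 [180, 175, 182, 178, 185, 177, 178, 174, 185, 178, 181, 182, 181, 208, 219, 198, 157, 186, 180, 121, 116, 121, 185, 185, 181, 181, 184, 183, 183, 183, 181]
180 [175, 185, 176, 179, 184, 184, 180, 178, 177, 177, 180, 182, 178, 208, 218, 199, 157, 183, 181, 120, 121, 121, 185, 183, 183, 185, 182, 182, 176, 186, 179]
192 [187, 181, 178, 181, 183, 177, 183, 183, 183, 182, 178, 179, 176, 207, 215, 198, 154, 179, 178, 121, 123, 122, 183, 177, 182, 181, 178, 178, 176, 181, 182]
```

The rail centre agrees within 1 mm in x, and the band centre is at about y=34. Descending over the rail.

Request:
{"api": "step_arm", "payload": {"moves": [[0.05,-0.02,0.3,0,0,0,1],[0,0,0.5,0,0,0,1],[0,0,0.6,0,0,0,1],[0,0,0.7,0,0,0,1],[0,0,0.7,0,0,0,1],[0,0,0.6,0,0,0,1],[0,0,0.5,0,0,0,1],[0,0,0.3,0,0,0,1],[0,0,0.2,0,0,0,1],[0,0,0,0,0,0,1]]}}

```text
time: 11.82
ee_pos: [680.9, -116.9, 221.3]
tcp_rot: [[-0.031, 1.0, -0.002], [1.0, 0.031, 0.0], [0.0, -0.002, -1.0]]
wrist_force: [0.3, -0.3, -2.7]
width: 9.2
```

Request:
{"api": "step_arm", "payload": {"moves": [[0,0,0.1,0,0,0,1],[0,0,0.1,0,0,0,1],[0,0,0,0,0,0,1]]}}

```text
time: 12.07
ee_pos: [681.8, -116.8, 216.6]
tcp_rot: [[-0.031, 1.0, 0.001], [1.0, 0.031, 0.0], [-0.0, 0.001, -1.0]]
wrist_force: [0.3, -0.3, -1.7]
width: 9.4
```

Request:
{"api": "step_arm", "payload": {"moves": [[0,0,0.1,0,0,0,1],[0,0,0.1,0,0,0,1],[0,0,0.05,0,0,0,1],[0,0,0,0,0,0,1],[0,0,0,0,0,0,1]]}}

```text
time: 12.48
ee_pos: [681.6, -116.8, 208.8]
tcp_rot: [[-0.031, 1.0, -0.0], [1.0, 0.031, 0.0], [0.0, -0.0, -1.0]]
wrist_force: [0.2, 0.8, -2.1]
width: 9.2
```

Request:
{"api": "step_arm", "payload": {"moves": [[0,0,0.06,0,0,0,1],[0,0,0,0,0,0,1],[0,0,0,0,0,0,1]]}}

```text
time: 12.73
ee_pos: [681.7, -116.8, 207.0]
tcp_rot: [[-0.031, 1.0, -0.0], [1.0, 0.031, 0.0], [0.0, -0.0, -1.0]]
wrist_force: [-0.2, 0.0, -1.7]
width: 9.5
```

Request:
{"api": "step_arm", "payload": {"moves": [[0,0,0.06,0,0,0,1],[0,0,0,0,0,0,1],[0,0,0,0,0,0,1]]}}

```text
time: 12.98
ee_pos: [682.0, -116.9, 206.3]
tcp_rot: [[-0.031, 1.0, 0.001], [1.0, 0.031, -0.0], [-0.0, 0.001, -1.0]]
wrist_force: [-2.7, 0.2, 4.9]
width: 9.5
```

Request:
{"api": "step_arm", "payload": {"moves": [[0,0,0.06,0,0,0,1],[0,0,0,0,0,0,1],[0,0,0,0,0,0,1]]}}

```text
time: 13.23
ee_pos: [682.5, -117.0, 206.2]
tcp_rot: [[-0.031, 1.0, 0.003], [1.0, 0.031, -0.0], [-0.0, 0.003, -1.0]]
wrist_force: [-2.9, 0.6, 12.0]
width: 9.5
```

The hanger sits on the rail, with contact at TCP z≈206.4. I'll ease off a little and slide it most of the way.

Request:
{"api": "step_arm", "payload": {"moves": [[0.1,0,-0.04,0,0,0,1],[0.2,0,0,0,0,0,1],[0.4,0,0,0,0,0,1],[0.5,0,0,0,0,0,1],[0.5,0,0,0,0,0,1],[0.5,0,0,0,0,0,1],[0.5,0,0,0,0,0,1],[0.4,0,0,0,0,0,1],[0.2,0,0,0,0,0,1],[0,0,0,0,0,0,1]]}}

```text
time: 14.07
ee_pos: [679.0, -18.2, 206.1]
tcp_rot: [[-0.032, 0.999, 0.002], [0.999, 0.032, -0.002], [-0.002, 0.002, -1.0]]
wrist_force: [-3.0, -2.2, 7.6]
width: 9.4
```

```bash
python3 - <<'E'
from h import *
st(); c=wcam("w7.png"); W=load("w")
K=np.array(W["intrinsics"]);R=W["attitude"]
def pj(p): q=K@(R.T@(np.array(p)-W["xyz"])); return (q[:2]/q[2]).round(1)
for y in(24,32,34,36,44): print(y,pj([671+(240-y)*.0308,y,196]))
g=c["img"].max(2).astype(int); u=int(pj([677.4,33,196])[0])
print([(v,int(g[v,u-2:u+3].mean())) for v in range(60,300,3)])
E
```

```text
t 14.0667 p [679.  -18.2 206.1] y az 1.84 z [ 0.0017 -0.0021 -1.    ] F [-3.  -2.2  7.6] w 9.4 q [-6. 44.  7. 80. -6. 56.  4.]
24 [324.4 190.8]
32 [324.4 174.2]
34 [324.4 169.9]
36 [324.5 165.7]
44 [324.5 148.5]
[(60, 204), (63, 203), (66, 204), (69, 204), (72, 203), (75, 204), (78, 204), (81, 204), (84, 205), (87, 204), (90, 204), (93, 204), (96, 204), (99, 204), (102, 204), (105, 205), (108, 205), (111, 205), (114, 205), (117, 205), (120, 205), (123, 205), (126, 204), (129, 204), (132, 204), (135, 205), (138, 205), (141, 203), (144, 205), (147, 205), (150, 204), (153, 205), (156, 82), (159, 45), (162, 41), (165, 41), (168, 43), (171, 42), (174, 43), (177, 41), (180, 42), (183, 44), (186, 42), (189, 93), (192, 204), (195, 202), (198, 203), (201, 202), (204, 202), (207, 203), (210, 202), (213, 203), (216, 201), (219, 202), (222, 201), (225, 202), (228, 202), (231, 201), (234, 202), (237, 202), (240, 202), (243, 201), (246, 206), (249, 18), (252, 23), (255, 28), (258, 25), (261, 27), (264, 26), (267, 28), (270, 28), (273, 27), (276, 28), (279, 28), (282, 42), (285, 42), (288, 43), (291, 41), (294, 39), (297, 31)]
```

The band spans y = 24.9 to 40.8, centre 32.9. I'll slide the remaining 51 mm.

Request:
{"api": "step_arm", "payload": {"moves": [[0.2,0,0,0,0,0,1],[0.4,0,0,0,0,0,1],[0.4,0,0,0,0,0,1],[0.4,0,0,0,0,0,1],[0.2,0,0,0,0,0,1],[0.1,0,0,0,0,0,1],[0,0,0,0,0,0,1],[0,0,0,0,0,0,1]]}}

```text
time: 14.78
ee_pos: [677.5, 31.2, 206.1]
tcp_rot: [[-0.03, 1.0, 0.002], [1.0, 0.03, -0.003], [-0.003, 0.002, -1.0]]
wrist_force: [-1.9, -1.9, 8.6]
width: 10.0
```

Request:
{"api": "step_arm", "payload": {"moves": [[0.07,0,0,0,0,0,1],[0,0,-0.04,0,0,0,1],[0,0,0,0,0,0,1],[0,0,0,0,0,0,1]]}}

```text
time: 15.12
ee_pos: [677.1, 34.8, 206.2]
tcp_rot: [[-0.031, 1.0, 0.001], [1.0, 0.031, -0.001], [-0.001, 0.001, -1.0]]
wrist_force: [-1.2, -1.9, 4.6]
width: 9.3
```

```bash
python3 -c "
from h import *
s,R,p=st(); print(s['wrist_torque'],R.round(4))"
```

```text
t 15.1167 p [677.1  34.8 206.2] y az 1.78 z [ 5.e-04 -5.e-04 -1.e+00] F [-1.2 -1.9  4.6] w 9.3 q [-11.  44.   8.  80.  -6.  56.   0.]
[-0.54287583  0.38378867 -0.01021667] [[-3.110e-02  9.995e-01  5.000e-04]
 [ 9.995e-01  3.110e-02 -5.000e-04]
 [-5.000e-04  5.000e-04 -1.000e+00]]
```

Move back 1.5 mm, open, then rise.

Request:
{"api": "step_arm", "payload": {"moves": [[-0.06,0,0,0,0,0,1],[0,0,-0.03,0,0,0,1],[0,0,0,0,0,0,1],[0,0,0,0,0,0,-1],[0,0,0,0,0,0,-1],[0,0,0,0,0,0,-1],[0,0,0,0,0,0,-1],[0,0,0,0,0,0,-1],[0,0,0,0,0,0,-1],[0,0,0,0,0,0,-1]]}}

```text
time: 15.95
ee_pos: [677.0, 33.4, 206.8]
tcp_rot: [[-0.031, 1.0, 0.0], [1.0, 0.031, 0.0], [0.0, 0.0, -1.0]]
wrist_force: [-0.1, 0.4, -0.1]
width: 54.1
```

Request:
{"api": "step_arm", "payload": {"moves": [[0,0,0,0,0,0,-1],[0,0,-0.2,0,0,0,-1],[0,0,-0.4,0,0,0,-1],[0,0,-0.8,0,0,0,-1],[0,0,-1,0,0,0,-1],[0,0,-1,0,0,0,-1],[0,0,-0.6,0,0,0,-1],[0,0,0,0,0,0,-1]]}}

```text
time: 16.62
ee_pos: [679.7, 33.3, 332.5]
tcp_rot: [[-0.031, 0.999, 0.01], [1.0, 0.031, 0.001], [0.0, 0.01, -1.0]]
wrist_force: [-0.1, -0.2, 1.0]
width: 87.7
```

```bash
python3 - <<'E'
from h import *
st(); c=save("scene","s8.png",(215,130,200,150),4); W=wcam("w8.png")
E
```

```text
t 16.6167 p [679.7  33.3 332.5] y az 1.78 z [ 1.010e-02  7.000e-04 -9.999e-01] F [-0.1 -0.2  1. ] w 87.7 q [-11.  38.   9.  70.  -6.  71.  -0.]
```

View pics/s8.png

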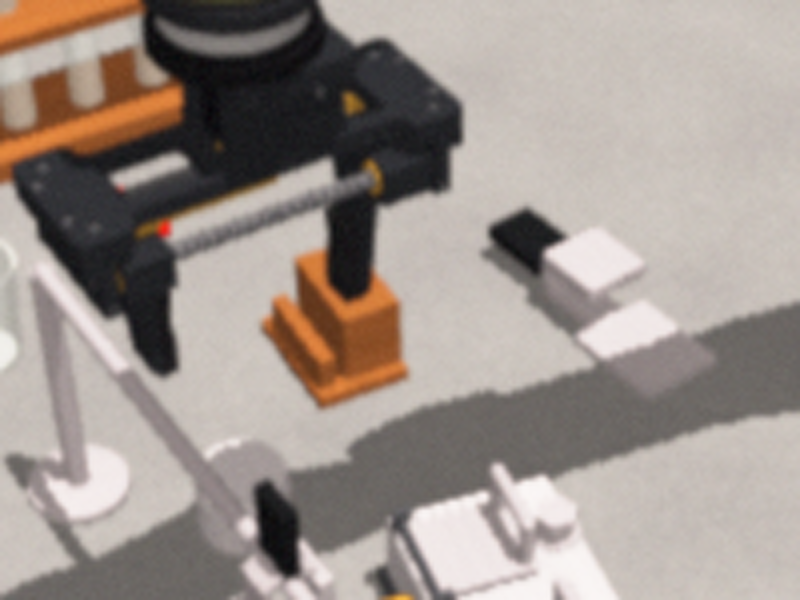

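The hanger hangs on the rail at the band. Now I'll close the fingers and go above bolt c, offset slightly towards the robot to clear the pull bar.

Request:
{"api": "step_arm", "payload": {"moves": [[-0.164,-0.6,0,0,0,0,1],[-0.164,-0.9,0,0,0,0,1],[-0.164,-1,0,0,0,0,1],[-0.164,-1,0,0,0,0,1],[-0.164,-1,0.2,0,0,0,1],[-0.164,-1,0.6,0,0,0,1],[-0.164,-1,0.8,0,0,0,1],[-0.164,-0.8,0.9,0,0,0,1],[0,0,1,0,0,0.7,1],[0,0,1,0,0,0.7,1]], "squeeze": 30}}

```text
time: 17.55
ee_pos: [456.6, -13.3, 190.4]
tcp_rot: [[0.113, 0.994, -0.002], [0.994, -0.113, -0.0], [-0.0, -0.002, -1.0]]
wrist_force: [1.2, 0.9, -0.0]
width: 23.5
```

Request:
{"api": "step_arm", "payload": {"moves": [[0,0,0.9,0,0,0.67,1],[0,0,0.8,0,0,0,1],[0,0,0.5,0,0,0,1],[0,0,0,0,0,0,1],[0,0,0,0,0,0,1],[0,0,0,0,0,0,1]]}}

```text
time: 18.05
ee_pos: [459.2, -12.9, 126.1]
tcp_rot: [[0.175, 0.985, -0.0], [0.985, -0.175, -0.0], [-0.0, -0.0, -1.0]]
wrist_force: [0.9, -0.3, -0.2]
width: 0.5
```

```bash
python3 - <<'E'
from h import *
to(461.5,-13,82); c=wcam("w9.png")
W=load("w");K=np.array(W["intrinsics"]);R=W["attitude"]
def pj(p): q=K@(R.T@(np.array(p)-W["xyz"])); return (q[:2]/q[2]).round(1)
for n,p in dict(c=(467.5,-14,79),b=(484,83,79),cbar=(496,-20,101.5),bbar=(514,75,101.5)).items(): print(n,pj(p))
E
```

```text
t 18.05 p [459.2 -12.9 126.1] y az -10.08 z [-1.e-04 -0.e+00 -1.e+00] F [ 0.9 -0.3 -0.2] w 0.5 q [ -8.  37.   7. 123. -11.  21.  -3.]
tool shift/30: [0.009 0.075 1.47 ]
c [337.1 250. ]
b [337.8  76. ]
cbar [391.2 263.5]
bbar [403.5  74.9]
```

View pics/w9.png

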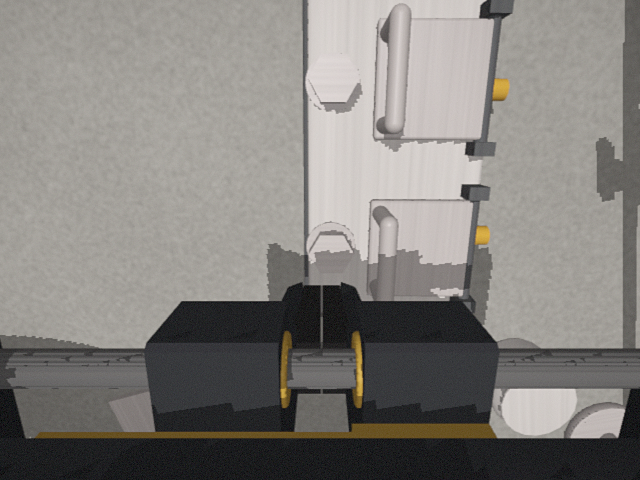

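Bolt b's head is at (333,79) and bolt c's at about (331,248). Bar b runs from (400,10) to (394,128), and bar c's upper end is at (388,222).

```bash
python3 - <<'E'
from h import *
W=load("w")
b=onz(W,333,79,79);c=onz(W,331,248,79);print("b",b.round(1),"c",c.round(1))
print("bar b",onz(W,400,10,104).round(1),onz(W,394,128,104).round(1),onz(W,397,69,104).round(1),"c end",onz(W,388,222,104).round(1))
a=np.radians(-10.1);ax=np.array([np.cos(a),np.sin(a)]);ay=np.array([-np.sin(a),np.cos(a)])
o=b[:2]+40*ax
for n,k in(("a",100),("b",0),("c",-100)): print(n,"tap",(o+k*ay-45*ax).round(1),"bar",(o+k*ay-10*ax).round(1))
E
```

```text
b [481.2  82.   79. ] c [464.1 -12.1  79. ]
bar b [515.1 102.4 104. ] [506.   51.3 104. ] [510.7  77.9 104. ] c end [496.9   4.4 104. ]
a tap [493.8 181.3] bar [528.3 175.2]
b tap [476.3  82.9] bar [510.7  76.7]
c tap [458.7 -15.6] bar [493.2 -21.7]
```

Request:
{"api": "step_arm", "payload": {"moves": [[-0.09,0,0.5,0,0,0,1],[0,0,0.5,0,0,0,1],[0,0,0.35,0,0,0,1],[0,0,0.12,0,0,0,1],[0,0,0.1,0,0,0,1],[0,0,0.1,0,0,0,1],[0,0,0,0,0,0,1],[0,0,0,0,0,0,1]]}}

```text
time: 18.77
ee_pos: [459.2, -15.4, 76.2]
tcp_rot: [[0.175, 0.985, 0.001], [0.985, -0.175, 0.0], [0.0, 0.001, -1.0]]
wrist_force: [-0.1, 0.2, 0.0]
width: 0.2
```

Request:
{"api": "step_arm", "payload": {"moves": [[0,0,0.06,0,0,0,1],[0,0,0,0,0,0,1],[0,0,0,0,0,0,1]]}}

```text
time: 19.02
ee_pos: [459.0, -15.4, 74.0]
tcp_rot: [[0.175, 0.985, 0.0], [0.985, -0.175, 0.0], [0.0, 0.0, -1.0]]
wrist_force: [-0.4, -0.1, -0.6]
width: 0.2
```

Request:
{"api": "step_arm", "payload": {"moves": [[0,0,0.06,0,0,0,1],[0,0,0,0,0,0,1],[0,0,0,0,0,0,1]]}}

```text
time: 19.27
ee_pos: [458.8, -15.4, 72.0]
tcp_rot: [[0.175, 0.985, -0.0], [0.985, -0.175, 0.0], [0.0, -0.0, -1.0]]
wrist_force: [0.2, 0.1, -0.0]
width: 0.3
```

Request:
{"api": "step_arm", "payload": {"moves": [[0,0,0.06,0,0,0,1],[0,0,0.04,0,0,0,1],[0,0,0,0,0,0,1]]}}

```text
time: 19.52
ee_pos: [458.7, -15.4, 68.8]
tcp_rot: [[0.175, 0.985, -0.0], [0.985, -0.175, 0.0], [0.0, -0.0, -1.0]]
wrist_force: [0.3, 0.9, -0.1]
width: 0.3
```

Request:
{"api": "step_arm", "payload": {"moves": [[0,0,0.06,0,0,0,1],[0,0,0.04,0,0,0,1],[0,0,0,0,0,0,1]]}}

```text
time: 19.77
ee_pos: [458.7, -15.4, 65.8]
tcp_rot: [[0.175, 0.985, -0.0], [0.985, -0.175, 0.0], [0.0, -0.0, -1.0]]
wrist_force: [-0.1, -0.1, -0.5]
width: 0.6
```

No contact down to 66. The first grasp also came up short, and in the last wrist image the fingertips project about 20–27 mm short of the stated TCP. I take the real fingertips to be about 25 mm behind it and keep descending in small steps until I feel contact.

Request:
{"api": "step_arm", "payload": {"moves": [[0,0,0.05,0,0,0,1],[0,0,0.05,0,0,0,1],[0,0,0,0,0,0,1]]}}

```text
time: 20.02
ee_pos: [458.7, -15.4, 62.8]
tcp_rot: [[0.175, 0.985, -0.0], [0.985, -0.175, 0.0], [0.0, -0.0, -1.0]]
wrist_force: [0.3, -0.7, 0.5]
width: 0.4
```

Request:
{"api": "step_arm", "payload": {"moves": [[0,0,0.05,0,0,0,1],[0,0,0.05,0,0,0,1],[0,0,0,0,0,0,1]]}}

```text
time: 20.27
ee_pos: [458.8, -15.4, 59.9]
tcp_rot: [[0.175, 0.985, -0.0], [0.985, -0.175, 0.0], [0.0, -0.0, -1.0]]
wrist_force: [-0.1, -0.3, -0.6]
width: 0.4
```

Request:
{"api": "step_arm", "payload": {"moves": [[0,0,0.05,0,0,0,1],[0,0,0.05,0,0,0,1],[0,0,0,0,0,0,1]]}}

```text
time: 20.52
ee_pos: [458.8, -15.4, 56.9]
tcp_rot: [[0.175, 0.985, -0.0], [0.985, -0.175, 0.0], [0.0, -0.0, -1.0]]
wrist_force: [1.1, -0.1, -0.5]
width: 0.3
```

Request:
{"api": "step_arm", "payload": {"moves": [[0,0,0.05,0,0,0,1],[0,0,0.03,0,0,0,1],[0,0,0,0,0,0,1]]}}

```text
time: 20.77
ee_pos: [458.8, -15.4, 54.5]
tcp_rot: [[0.175, 0.985, -0.0], [0.985, -0.175, 0.0], [0.0, -0.0, -1.0]]
wrist_force: [0.0, -0.4, 0.0]
width: 0.7
```

Request:
{"api": "step_arm", "payload": {"moves": [[0,0,0.05,0,0,0,1],[0,0,0.02,0,0,0,1],[0,0,0,0,0,0,1]]}}

```text
time: 21.02
ee_pos: [458.9, -15.4, 52.5]
tcp_rot: [[0.175, 0.985, 0.0], [0.985, -0.175, 0.0], [0.0, 0.0, -1.0]]
wrist_force: [0.2, 0.2, 0.0]
width: 0.2
```

```bash
python3 - <<'E'
from h import *
s,R,p=st(); S=load("scene");K=np.array(S["intrinsics"]);A=np.array(S["attitude"])
def pj(q): x=K@(A.T@(np.array(q)-S["xyz"])); return (x[:2]/x[2]).round(1)
for n,q in dict(tcp=p,t20=p+[0,0,20],t30=p+[0,0,30],t64=p+[0,0,64],c=(464,-12,79),cb=(493,-22,101.5)).items(): print(n,pj(q))
c=save("scene","s9.png"); g=c["img"].max(2)
for v in range(205,282,2): print(v,"".join("#" if x<60 else "+" if x<110 else "." for x in g[v,310:400]))
E
```

```text
t 21.0167 p [458.9 -15.4  52.5] y az -10.07 z [ 0.e+00  1.e-04 -1.e+00] F [0.2 0.2 0. ] w 0.2 q [ -6.  45.   3. 125. -12.  10.  -2.]
tcp [356. 264.]
t20 [356.3 258.4]
t30 [356.5 255.6]
t64 [357.2 245.8]
c [355.5 258.2]
cb [343.7 253.7]
205 .................................+##############+++++++++########+........................
207 .................................+##+++##########################+........................
209 .................................+####+++++###############++++#####+..++++++##++..........
211 ..................................######+++....+++++++++++++##############++##+++......+++
213 ...................................#########++++++++++++#######################+++++++++++
215 .....................................+#############################################+++++++
217 ......................................+#############################################++++++
219 ......................................+#############################+++############+++++++
221 ...................................++###############################++++###############+++
223 .....
[... 2140 characters left out ...]
++++++.............................
269 +.......+++............................................+++++++............................
271 ++.......+++..............................................................................
273 #++.......+++.............................................................................
275 +#++........+.............................................................................
277 +##++........+............................................................................
279 .++..........+++++........................................................................
281 ..............++++........................................................................
```

The scene image puts the fingertips near z≈75–79 here, so they are just about at the bolt. Continuing.

Request:
{"api": "step_arm", "payload": {"moves": [[0,0,0.05,0,0,0,1],[0,0,0,0,0,0,1],[0,0,0,0,0,0,1]]}}

```text
time: 21.32
ee_pos: [458.9, -15.4, 51.1]
tcp_rot: [[0.175, 0.985, 0.0], [0.985, -0.175, 0.0], [0.0, 0.0, -1.0]]
wrist_force: [-0.4, -0.4, 0.4]
width: 0.3
```

Request:
{"api": "step_arm", "payload": {"moves": [[0,0,0.05,0,0,0,1],[0,0,0,0,0,0,1],[0,0,0,0,0,0,1]]}}

```text
time: 21.57
ee_pos: [458.9, -15.4, 49.5]
tcp_rot: [[0.175, 0.985, 0.0], [0.985, -0.175, 0.0], [0.0, 0.0, -1.0]]
wrist_force: [-0.1, -0.3, 0.8]
width: 0.6
```

Request:
{"api": "step_arm", "payload": {"moves": [[0,0,0.05,0,0,0,1],[0,0,0,0,0,0,1],[0,0,0,0,0,0,1]]}}

```text
time: 21.82
ee_pos: [458.9, -15.4, 48.0]
tcp_rot: [[0.175, 0.985, -0.0], [0.985, -0.175, 0.0], [0.0, -0.0, -1.0]]
wrist_force: [0.7, -0.1, -0.2]
width: 0.6
```

Request:
{"api": "step_arm", "payload": {"moves": [[0,0,0.06,0,0,0,1],[0,0,0,0,0,0,1],[0,0,0,0,0,0,1]]}}

```text
time: 22.07
ee_pos: [458.9, -15.4, 46.1]
tcp_rot: [[0.175, 0.985, -0.0], [0.985, -0.175, 0.0], [0.0, -0.0, -1.0]]
wrist_force: [0.9, 0.4, 0.0]
width: 0.5
```

Request:
{"api": "step_arm", "payload": {"moves": [[0,0,0.06,0,0,0,1],[0,0,0,0,0,0,1],[0,0,0,0,0,0,1]]}}

```text
time: 22.32
ee_pos: [458.8, -15.4, 44.3]
tcp_rot: [[0.175, 0.985, -0.0], [0.985, -0.175, 0.0], [0.0, -0.0, -1.0]]
wrist_force: [1.0, -0.0, -0.2]
width: 0.6
```

Request:
{"api": "step_arm", "payload": {"moves": [[0,0,0.06,0,0,0,1],[0,0,0,0,0,0,1],[0,0,0,0,0,0,1]]}}

```text
time: 22.57
ee_pos: [458.8, -15.4, 43.5]
tcp_rot: [[0.175, 0.985, 0.001], [0.985, -0.175, 0.0], [0.0, 0.001, -1.0]]
wrist_force: [-1.8, 0.8, 12.9]
width: 0.5
```

Bolt c resists with 12.9 N at TCP z≈43.5, so it looks tight. That would put the real tip about 35 mm behind the stated TCP. I'll compare on bolt b.

Request:
{"api": "step_arm", "payload": {"moves": [[0,0,-0.4,0,0,0,1],[0.2,0,-0.25,0,0,0,1],[0.7,0,0,0,0,0,1],[0.8,0,0,0,0,0,1],[0.8,0,0,0,0,0,1],[0.6,0,0,0,0,0,1],[0.23,0,0,0,0,0,1],[0,0,0.1,0,0,0,1],[0,0,0.1,0,0,0,1],[0,0,0,0,0,0,1]]}}

```text
time: 23.4
ee_pos: [475.6, 81.2, 55.6]
tcp_rot: [[0.177, 0.984, -0.001], [0.984, -0.177, -0.001], [-0.002, -0.001, -1.0]]
wrist_force: [-0.6, -0.4, -0.1]
width: 0.4
```

Request:
{"api": "step_arm", "payload": {"moves": [[0,0,0.06,0,0,0,1],[0,0,0,0,0,0,1],[0,0,0,0,0,0,1]]}}

```text
time: 23.65
ee_pos: [476.2, 81.9, 54.3]
tcp_rot: [[0.176, 0.984, -0.0], [0.984, -0.176, -0.0], [-0.0, -0.0, -1.0]]
wrist_force: [0.8, -0.3, 0.7]
width: 0.7
```

Request:
{"api": "step_arm", "payload": {"moves": [[0,0,0.06,0,0,0,1],[0,0,0,0,0,0,1],[0,0,0,0,0,0,1]]}}

```text
time: 23.9
ee_pos: [476.3, 82.8, 52.6]
tcp_rot: [[0.175, 0.985, -0.0], [0.985, -0.175, 0.0], [0.0, -0.0, -1.0]]
wrist_force: [0.1, 0.2, -0.2]
width: 0.3
```

Request:
{"api": "step_arm", "payload": {"moves": [[0,0,0.06,0,0,0,1],[0,0,0,0,0,0,1],[0,0,0,0,0,0,1]]}}

```text
time: 24.15
ee_pos: [476.4, 82.9, 52.2]
tcp_rot: [[0.175, 0.985, 0.001], [0.985, -0.175, 0.001], [0.001, 0.001, -1.0]]
wrist_force: [-2.0, -1.6, 16.2]
width: 0.3
```

Bolt b resists with 16 N at TCP z=52.2, 8.7 mm higher than where bolt c stopped. So b is tight, c has dropped (about 9 mm), and the real tip is about 26.5 mm behind the stated TCP, as the image suggested. Next: go above cap c's bar with the fingers half open, and work out the opening arc.

Request:
{"api": "step_arm", "payload": {"moves": [[0,0,-0.5,0,0,0,1],[0,0,-0.8,0,0,0,0],[-0.2,0.07,-0.5,0,0,0,-0.1],[-0.6,0.21,0,0,0,0,-0.1],[-0.8,0.28,0,0,0,0,-0.1],[-0.8,0.28,0,0,0,0,-0.1],[-0.6,0.21,0,0,0,0,-0.1],[-0.34,0.11,0,0,0,0,-0.1],[0,0,0,0,0,0,-0.1],[0,0,0,0,0,0,-0.1]]}}

```text
time: 24.98
ee_pos: [492.9, -21.2, 104.7]
tcp_rot: [[0.175, 0.985, -0.0], [0.985, -0.175, 0.001], [0.001, -0.001, -1.0]]
wrist_force: [0.4, 0.8, 0.3]
width: 48.4
```

```bash
python3 - <<'E'
from h import *
to(493.2,-21.7,60)
# check bolt c vs b drop and bar c position from wrist image edges
c=wcam("w10.png"); W=load("w");K=np.array(W["intrinsics"]);R=W["attitude"]
def pj(p): q=K@(R.T@(np.array(p)-W["xyz"])); return (q[:2]/q[2]).round(1)
print("bar c mid/end",pj([493.2,-21.7,104]),pj([497,0,104]),"bolt b",pj([481.2,82,79]),"bolt c up/down",pj([463.7,-16.5,79]),pj([463.7,-16.5,70]))
u,v=pj([496.5,-3,104]).astype(int)
print(u,v); 
for dv in(-6,0,6): print(c["img"].max(2)[v+dv,u-30:u+31:2].tolist())
P=lambda t:67.7*np.array([np.cos(np.radians(148.9-t)),np.sin(np.radians(148.9-t))])
L=41.5;last=None
for i,t in enumerate([0,2,5,10,15,20,25,30,35,40,44,48,51,53,54]):
    f=np.radians(.3*t); T=P(t)+L*np.array([-np.sin(f),-np.cos(f)])
    if last is not None:
        d=T-last[0]; a=last[1]; ty=np.array([np.cos(a),-np.sin(a)]); tz=np.array([-np.sin(a),-np.cos(a)])
        print(t,"y %.2f z %.2f rx %.2f"%(d@ty/30,d@tz/30,(f-a)/.1))
    last=(T,f)
E
```

```text
t 24.9833 p [492.9 -21.2 104.7] y az -10.09 z [-4.e-04  8.e-04 -1.e+00] F [0.4 0.8 0.3] w 48.4 q [ -7.  40.   7. 118. -12.  22.  -1.]
tool shift/30: [-0.014  0.014  1.49 ]
bar c mid/end [324.8 279.1] [324.8 235.9] bolt b [263.1  67.5] bolt c up/down [270.6 262.6] [272.6 257.6]
324 242
[164, 201, 206, 206, 206, 204, 212, 209, 209, 212, 147, 168, 184, 192, 195, 199, 195, 192, 175, 157, 129, 132, 132, 134, 161, 200, 203, 199, 201, 199, 199]
[201, 201, 154, 206, 204, 205, 209, 209, 209, 212, 148, 168, 186, 192, 196, 198, 197, 191, 173, 158, 123, 133, 135, 134, 131, 201, 201, 195, 199, 201, 200]
[111, 164, 198, 180, 206, 205, 209, 210, 210, 212, 137, 169, 186, 194, 197, 197, 195, 187, 177, 160, 127, 133, 133, 132, 202, 198, 200, 198, 199, 197, 198]
2 y 0.03 z -0.07 rx 0.10
5 y 0.04 z -0.10 rx 0.16
10 y 0.08 z -0.16 rx 0.26
15 y 0.09 z -0.15 rx 0.26
20 y 0.10 z -0.14 rx 0.26
25 y 0.11 z -0.13 rx 0.26
30 y 0.12 z -0.12 rx 0.26
35 y 0.12 z -0.11 rx 0.26
40 y 0.13 z -0.10 rx 0.26
44 y 0.11 z -0.08 rx 0.21
48 y 0.11 z -0.07 rx 0.21
51 y 0.09 z -0.05 rx 0.16
53 y 0.06 z -0.03 rx 0.10
54 y 0.03 z -0.01 rx 0.05
```

The bar is centred under the gripper to within 1 px. Descend and pinch.

Request:
{"api": "step_arm", "payload": {"moves": [[0,0,0.5,0,0,0,-0.1],[0,0,0.5,0,0,0,-0.1],[0,0,0.35,0,0,0,-0.1],[0,0,0.14,0,0,0,-0.1],[0,0,0,0,0,0,1],[0,0,0,0,0,0,1],[0,0,0,0,0,0,1],[0,0,0,0,0,0,1],[0,0,0,0,0,0,1],[0,0,0,0,0,0,1]], "squeeze": 25}}

```text
time: 25.87
ee_pos: [493.8, -21.8, 60.5]
tcp_rot: [[0.175, 0.985, 0.002], [0.985, -0.175, -0.0], [0.0, 0.002, -1.0]]
wrist_force: [7.1, -1.6, -1.6]
width: 10.6
```

Request:
{"api": "step_arm", "payload": {"moves": [[0,0,0,0,0,0,1],[0,0,0,0,0,0,1],[0,0,0,0,0,0,1]]}}

```text
time: 26.12
ee_pos: [494.4, -22.0, 60.5]
tcp_rot: [[0.175, 0.985, 0.003], [0.985, -0.175, -0.0], [0.0, 0.003, -1.0]]
wrist_force: [2.0, -0.7, 2.6]
width: 8.8
```

Request:
{"api": "step_arm", "payload": {"moves": [[0,0.05,-0.07,0.1,0,0,1],[0,0.05,-0.1,0.16,0,0,1],[0,0.08,-0.16,0.26,0,0,1],[0,0.09,-0.15,0.26,0,0,1],[0,0.1,-0.14,0.26,0,0,1],[0,0.11,-0.13,0.26,0,0,1],[0,0,0,0,0,0,1],[0,0,0,0,0,0,1]]}}

```text
time: 26.78
ee_pos: [506.3, -24.2, 81.3]
tcp_rot: [[0.175, 0.976, -0.131], [0.985, -0.173, 0.023], [-0.0, -0.133, -0.991]]
wrist_force: [-1.8, -0.5, 0.0]
width: 8.9
```

Request:
{"api": "step_arm", "payload": {"moves": [[0,0.12,-0.12,0.26,0,0,1],[0,0.12,-0.11,0.26,0,0,1],[0,0.13,-0.1,0.26,0,0,1],[0,0.11,-0.08,0.21,0,0,1],[0,0.11,-0.07,0.21,0,0,1],[0,0.09,-0.05,0.16,0,0,1],[0,0.09,-0.04,0.15,0,0,1],[0,0.05,-0.02,0.05,0,0,1],[0,0,0,0,0,0,1],[0,0,0,0,0,0,1]]}}

```text
time: 27.62
ee_pos: [534.1, -29.4, 95.1]
tcp_rot: [[0.175, 0.944, -0.279], [0.985, -0.168, 0.05], [-0.0, -0.283, -0.959]]
wrist_force: [-1.5, -0.2, 9.6]
width: 9.3
```

```bash
python3 - <<'E'
from h import *
s,R,p=st(); b=p-41.5*R[:,2]; o=np.array([520.6,75.0])-100*np.array([.175,.985])
a=np.radians(-10.1); r=(b[:2]-o)@[np.cos(a),np.sin(a)]-48; print("bar",b.round(1),"angle",148.9-np.degrees(np.arctan2(b[2]-66.5,r)),"radius",np.hypot(r,b[2]-66.5))
for n in("scene","top"):
    c=save(n,n+"9.png"); S=load(n);K=np.array(S["intrinsics"]);A=np.array(S["attitude"])
    def pj(q): x=K@(A.T@(np.array(q)-S["xyz"])); return (x[:2]/x[2]).round(1)
    o3=np.array([*o,0]);X=np.array([np.cos(a),np.sin(a),0]);Y=np.array([-X[1],X[0],0]);Z=np.array([0,0,1.])
    print(n,"shut cap c corners",[pj(o3+x*X+y*Y+70.5*Z) for x in(-16,40) for y in(-30,30)],"hanger tab",pj([677,33,240]),"bar open",pj(b))
    old=cv2.imread("pics/%s1.png"%n).astype(int);d=np.abs(old-c["img"][:,:,::-1]).max(2)
    for nm,y in(("a",200),("b",100),("c",0)):
        q=pj(o3+10*X+y*Y+70.5*Z).astype(int); print(nm,q,d[q[1]-4:q[1]+5,q[0]-4:q[0]+5].mean().round(1))
E
```

```text
t 27.6167 p [534.1 -29.4  95.1] y az -10.08 z [-0.279   0.0495 -0.959 ] F [-1.5 -0.2  9.6] w 9.3 q [ -4.  50.   8.  94. -10.  53.  -1.]
bar [545.7 -31.4 134.9] angle 54.98853928058814 radius 68.54743218451598
scene shut cap c corners [array([340.9, 253.9]), array([350.3, 270.3]), array([320. , 259.6]), array([328.8, 276.4])] hanger tab [283.9 255.6] bar open [323.  249.5]
a [369 326] 6.6
b [351 293] 7.1
c [335 264] 81.6
top shut cap c corners [array([313.1, 267.5]), array([290.1, 264.1]), array([316.3, 246.3]), array([293.4, 243. ])] hanger tab [274.2 176.3] bar open [304.5 239.1]
a [227 244] 83.7
b [265 250] 75.7
c [303 256] 119.0
```

Request:
{"api": "step_arm", "payload": {"moves": [[0,0,-0.04,0,0,0,1],[0,0,0,0,0,0,1],[0,0,0,0,0,0,1],[0,0,0,0,0,0,1]], "squeeze": 30}}

```text
time: 28.05
ee_pos: [534.6, -29.5, 95.2]
tcp_rot: [[0.175, 0.944, -0.279], [0.985, -0.168, 0.049], [-0.0, -0.284, -0.959]]
wrist_force: [-2.7, -1.1, 3.2]
width: 8.8
```

```bash
python3 - <<'E'
from h import *
st()
for n in("scene",):
    c=save(n,"s11.png"); g=c["img"].max(2)
    for v in range(236,290,2): print(v,"".join("#" if x<60 else "+" if x<110 else "." if x<190 else " " for x in g[v,295:395]))
    old=cv2.imread("pics/scene1.png"); o=old.max(2); print("old")
    for v in range(236,290,2): print(v,"".join("#" if x<60 else "+" if x<110 else "." if x<190 else " " for x in o[v,295:395]))
E
```

```text
t 28.05 p [534.6 -29.5  95.2] y az -10.08 z [-0.2794  0.0493 -0.9589] F [-2.7 -1.1  3.2] w 8.8 q [ -4.  50.   8.  94. -10.  53.  -1.]
236 ...+###########++++++++...++++#########+++++++++++++++++++++++++++++++++++++++++++++++++++++++......
238 +#########++++++++.......++++#########++++++++++++++.+++++++++++++.++++++++++++++++++...........    
240 ######++++++#####+....++++#########++++++++++++++++++++++++.+++++++++++++++++++........             
242 ###+++++##########+.+#+...+#######++++++++++++++++++++++.+++.+++++++++++........                    
244 ++++++++++#############+...+######++...++++++++++++++++++++.+.++++.......                           
246 +++++...++##############...+#######+..++++++++++++++++++++++.......                                 
248 ++....+++++#############+...+######++....+++.++++++..........                                       
250 ..++++++++++##+++++######+....+#####+....+........                                                  
252 ++++++++++++++++++++######+....+###++.....                                                          
254 +++++++++++++++++
[... 3999 characters left out ...]
.....++.           ..                                 .. .... .              .
278          .   ..++++.........++.......                     ...                                       
280              ..        ......++++.                        ....                                      
282               .        .....+++++.                        .....                                     
284               ..   ...........                         .........                                    
286            ........++##+......  ...+..                  .....   .                                   
288 .          ...++++++++#++...... .++++.                   ....    .                         .
```

```bash
python3 -c "
from h import *
st(); print(order.hand_in())"
```

```text
t 28.1 p [534.8 -29.5  95.3] y az -10.08 z [-0.2792  0.0493 -0.959 ] F [-3.1 -1.7  3.1] w 8.8 q [ -4.  50.   8.  94. -10.  53.  -1.]
the job is handed in; nothing more can be done
None
```

I finished the job and handed it in at 28.1 s, with the gripper still holding cap c open at about 55°.

- **Hanger:** I hooked it onto the rail about 150 mm right of the band. I then slid it along in light contact (about 5–9 N) to the band, which I measured at y ≈ 33 mm, and let go there. The scene picture afterwards shows it hanging on the rail at the band.
- **Bolts:** Bolt c stopped about 8.7 mm lower than bolt b, which held firm at 16 N, so I took c as the loose one. I did not tap bolt a.
- **Cap c:** I pinched its pull bar and swung it open. The last reading showed the fingers at 8.8 mm on the 10 mm bar and about 3 N on the wrist. The bar's position fits the hinge arc (68.5 mm radius against 67.7 mm).

**Checks that failed or disagreed:**
- **First grasp:** the first try at the hanger closed on nothing and disturbed nothing.
- **Fingertips:** contact on the bolts put the real fingertips about 26 mm short of the stated tool point. That explains the missed grasp, and I corrected for it.
- **Bolt c:** I never saw the expected 4–5 N while it went down; its drop rests on the height difference alone.
- **Other caps and objects:** in the scene camera, caps a and b looked unchanged from the start. I made no separate check of the bystander objects.

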